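# Open the bolted double-door parts cupboard

### The arm

A 6-joint arm with a two-finger parallel gripper is mounted at the origin on a cart in front of the work surface, level with it; the furniture and walls round the work are solid. World frame = base frame: x ahead of the robot, y to its left, z up, the work surface at z = 0. Lengths are in m, angles in rad, forces in N, time in s.
With the tool pointing down it reaches from about 0.35 to 0.975 m from the base axis. Payload 7.1 kg.
Tool frame: the origin (TCP) lies midway between the tips of the shut fingers; the grasp point (between the pads) lies 19 mm behind it; z points along the fingers, x is the direction in which the jaws open and shut, and the axes are right-handed (so a half turn about z gives the same grasp; the last joint's range is limited). The gripper opens to 88 mm and grips with 3 to 60 N. Pads are 20 mm wide; open, the fingers measure 115 mm over their backs; the gripper's body (75 mm by 178 mm) begins 61 mm behind the grasp point.
Start: joints at [-1.18, 0.423, 1.63, -0, 1.089, -0.019], TCP at [0.249, -0.573, 0.185] pointing down, gripper open.
Joint ranges: [-3, 3], [-0.9, 2.11], [0.09, 2.58], [-1.31, 4.45], [0.11, 2.69], [-2.54, 2.54]. Speed limits (rad/s): [2.39, 2.39, 3.01, 3.14, 3.14, 3.14].

### API

Orientations are given as a unit quaternion [w, x, y, z].
In Python, from station import move_pose, movel, movej, command_gripper, wait, inverse_kinematics, read_camera, camera_info, MotionError, job_done, get_time, get_joint_pos, get_qvel, get_effort, get_tcp_pos, get_ee_rot, get_ft_force, get_ft_torque, get_grip_width gives the robot as it stands. Calls block until the motion is done:
- move_pose(position, orientation): joint-space move of the TCP to a pose.
- movel(position, frame=None, v=0.15, until_force=None): straight line of the TCP; frame=None keeps the orientation; v is the mean speed in m/s. With until_force (N) it stops when the force on the tool has changed by that much, and returns True; else False.
- movej(angles): joint-space move.
- command_gripper(opening): opening from 0.0 (shut) to 1.0 (fully open); the grip force is fixed at half the most; returns when the fingers have stopped.
- wait(seconds).
- inverse_kinematics(position, orientation): joint angles nearest the present ones, or None.
- read_camera(name): name is "scene" or "top" or "wrist"; returns the picture (420x560x3 uint8, red, green, blue); there is no depth.
- camera_info(name): a dict with "intrinsics" (3x3 intrinsics, pixels), "dist" ([k1, k2, p1, p2, k3] as OpenCV has them; the pictures are not rectified), "T" (4x4, takes a point from camera to world coordinates); the wrist camera has in their place "tool_from_camera" (4x4, takes a point from camera to tool coordinates, whose origin is the TCP and whose axes are the tool frame's). Camera axes: x right, y up, looking along -z (the intrinsics and any distortion apply to the point x, -y, -z); pixel columns grow to the right and rows downward; lengths in m; the calibration is good to about 2 mm. A picture is of the moment at which its call begins: read the wrist's pose just before it. camera_info takes no time and is no camera call.
A pose or a line that the arm cannot do raises MotionError and nothing moves.
- job_done(): hands the job in, once; it reports no verdict.
Readings, each from a call of its own:
- get_time(): time.
- get_joint_pos(): joint angles.
- get_qvel(): joint speeds.
- get_effort(): joint torques, N m.
- get_tcp_pos(): TCP position.
- get_ee_rot(): TCP orientation.
- get_ft_force(): force on the tool from outside, world axes, zero at the start.
- get_ft_torque(): the same for the moment, N m.
- get_grip_width(): opening from 0.0 (shut) to 1.0 (fully open).
Only numpy, scipy, OpenCV 4.12 (cv2) and the standard library are available. Lean on these libraries where they do the work, as an engineer would, in place of code of your own. Each camera call takes 0.05 s, during which the arm holds its last target. There are 200 camera calls.

### The job

Open up the little double-door cupboard on the bench so that its stock can be reached: slide the bolt on its roof all the way back while both doors are shut, swing the right-hand door (the one with the strip) wide open while the left one stays shut, and only then swing the left door wide open too. Both doors must be left standing at about a right angle to the front or farther, and everything inside, on top of and around the cupboard stays where it is.

Things in the scene. Friction and masses are not known exactly. Their poses are not given: they have to be found in the camera images.
- cabinet: low plywood cupboard standing on the bench, screwed down, 130 deep x 340 wide x 152 high (top of the roof); origin at the centre of its underside on the bench, its x points from the doors to the back, its y to the left as one faces the doors, z up. The doors are two plywood leaves side by side across its front, which swing out towards the robot about upright hinges at the outer corners. Small things stand inside it and on the rear half of its roof
- latched_leaf (a joint): opening angle of the right-hand leaf, the one with the aluminium meeting strip and the bolt's keeper eye (165 wide, 10 thick, 28 to 150 above the bench): 0 shut, grows as its free edge swings towards the robot, stop at 1.75 rad. It turns anticlockwise seen from above. The strip on its free edge overlaps the front of the other leaf by 16 mm. Light hinge with a little friction (about 1 N at the tab), stays where it is left
- covered_leaf (a joint): opening angle of the left-hand leaf, same size, no strip: 0 shut, grows as its free edge swings towards the robot, stop at 1.75 rad; turns clockwise seen from above. While the right-hand leaf is shut its strip stands in front of this one, so this leaf cannot come out. Same light hinge
- bolt (a joint): travel in m of the steel barrel bolt lying on the cabinet's roof behind the right-hand leaf: near 0 shot (its rod passes through the keeper eye of the right-hand leaf), 0.032 fully drawn back (stop). It slides towards the right-hand side of the cabinet (cabinet -y), rod 10 mm thick, friction about 2 N
- bolt_knob (a point): point on the axis of the bolt's upright knob (a 10 mm round post with a 16 mm ball, ball's top 55 above the roof), 43 above the roof and thus 195 above the bench; moves with the bolt. The bolt's straps and the keeper eye (35 to 50 mm to the left of the knob when shot) stand 24 above the roof, so that something kept 26 or more above the roof passes over them and still meets the knob
- latched_tab (a point): centre of the right-hand leaf's steel finger tab, which stands up from the top of the leaf near its free edge: 34 wide, 8 thick, its top 34 above the roof; the point lies 17 above the roof, in mid-thickness. Its x and y axes are the leaf's: x is the leaf's normal, pointing inwards (from robot to cabinet when shut), y along the leaf. The roof behind the tab is clear for 60 mm and more: the tab can be pushed from behind or pinched
- latched_hinge (a point): point on the hinge axis of the right-hand leaf (its front right corner), at roof height; 137 mm along the leaf from the tab, the tab's mid-thickness lying 5 mm farther in (cabinet +x when shut) than this axis
- covered_tab (a point): the same kind of tab on the left-hand leaf (34 wide, 8 thick, top 34 above the roof, point 17 above the roof in mid-thickness); x is the leaf's normal, pointing inwards. Roof clear behind it for 35 mm
- covered_hinge (a point): point on the hinge axis of the left-hand leaf (its front left corner), at roof height; 127 mm along the leaf from the tab, the tab's mid-thickness lying 5 mm farther in (cabinet +x when shut) than this axis
- vial_a: vial with a black cap, 25 x 78 high, standing inside the cabinet; origin under its centre
- vial_b: grey vial, 25 x 78 high, standing inside the cabinet; origin under its centre
- carton: small carton 61x94x44 lying inside the cabinet, behind the left leaf
- tape: roll of red tape, 76 across, 19 high, on the rear of the cabinet's roof
- aerator: tap aerator, 26 across, 18 high, on the rear of the roof
- hexframe: small six-sided frame, 29 across, 12 high, on the rear of the roof
- notepad: pad of yellow notes, 76x77x14, on the bench in front of the cabinet, low enough for the leaves to pass over
- the_stapler: stapler 130x38x46 on the bench to the left
- labels: roll of blank white labels, 100 across, 60 high, on the bench at the far left

How it is judged:
By the outcome, as a careful person would: the job done as asked, in the order asked, and still so for the second after the job is handed in, with the robot touching nothing.
It also fails if it takes over 54 s, if anything falls off the work surface, if the arm or the gripper's body presses on something with over 40 N, if the wrist force passes 120 N, or if a joint passes its speed limit or range.

## Working session

There is one attempt and no reset: what is moved stays moved. The work goes in short steps, each a Python script; the robot and the scene stay as the last script left them, time stands still between calls to the robot, and variables do not carry over. Pictures are saved under pics/ and viewed, about 8 in all and at most 12, crops included, and the job is handed in when it is done.

```bash
mkdir -p pics; ls
python3 - <<'E'
from station import *
import cv2,numpy as np
for n in("scene","top"):
    cv2.imwrite(f"pics/{n}0.png",read_camera(n)[:,:,::-1]); i=camera_info(n); print(n,np.round(i["intrinsics"],1).tolist(),i["dist"],np.round(i["T"],3).tolist())
print(camera_info("wrist")); print(get_time(),get_ee_rot())
E
```

```text
pics
scene [[448.3, 0.0, 275.0], [0.0, 448.3, 208.7], [0.0, 0.0, 1.0]] [-0.03951517  0.          0.          0.          0.        ] [[0.347, -0.741, 0.575, 1.331], [0.938, 0.269, -0.22, -0.18], [0.008, 0.616, 0.788, 1.182], [0.0, 0.0, 0.0, 1.0]]
top [[396.9, 0.0, 280.4], [0.0, 396.9, 213.0], [0.0, 0.0, 1.0]] [-0.10208324  0.          0.          0.          0.        ] [[-0.023, 0.988, -0.154, 0.38], [-1.0, -0.021, 0.016, 0.12], [0.012, 0.154, 0.988, 1.373], [0.0, 0.0, 0.0, 1.0]]
{'intrinsics': array([[299.26540215,   0.        , 284.98498994],
       [  0.        , 299.26540215, 212.34269329],
       [  0.        ,   0.        ,   1.        ]]), 'dist': array([-0.03713961,  0.        ,  0.        ,  0.        ,  0.        ]), 'tool_from_camera': array([[ 9.99999504e-01, -1.20663477e-04,  9.88674438e-04,
        -5.42833568e-04],
       [ 1.34632305e-04, -9.67148811e-01, -2.54210857e-01,
        -7.03289012e-02],
       [ 9.86869273e-04,  2.54210864e-01, -9.67148315e-01,
        -2.00486573e-01],
       [ 0.00000000e+00,  0.00000000e+00,  0.00000000e+00,
         1.00000000e+00]])}
0.1 [-3.77065107e-04  8.36182501e-01 -5.48450883e-01 -5.57461999e-04]
```

View pics/scene0.png

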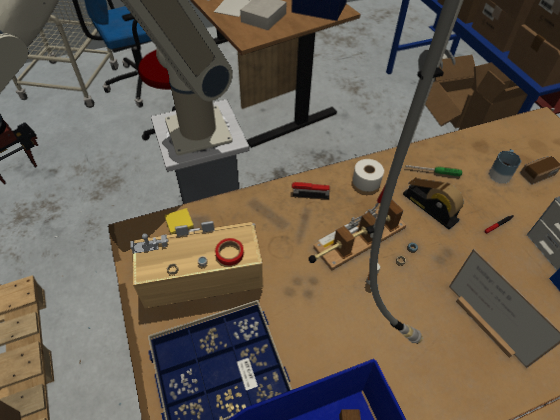

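View pics/top0.png

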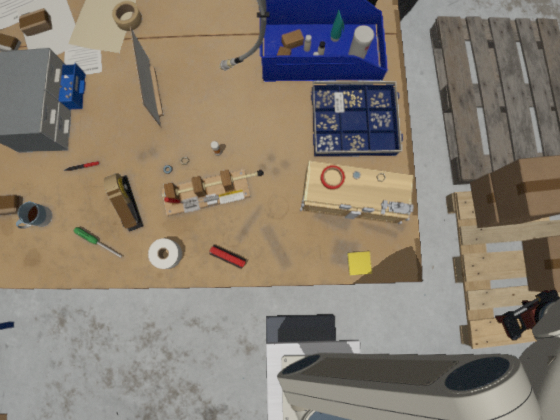

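The scene view shows the cupboard at px (133–262, 220–305) and the top view at (302–413, 160–222). The bolt is at its right end, near scene px (150,243), with two tabs near (182,230) and (208,227). I'll zoom in on both.

Run:
```python
import cv2,numpy as np
a=cv2.imread("pics/scene0.png")[205:315,120:275];b=cv2.imread("pics/top0.png")[150:230,295:420]
a=cv2.resize(a,None,fx=5,fy=5,interpolation=3)[:300];b=cv2.resize(b,None,fx=6,fy=6,interpolation=3)[:,:775]
c=np.zeros((600,775,3),np.uint8);c[:275]=a[:275];  c[275:275+325,:b.shape[1]]=b[100:425]
cv2.imwrite("pics/z0.png",c)
```

```text
(no output)
```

View pics/z0.png

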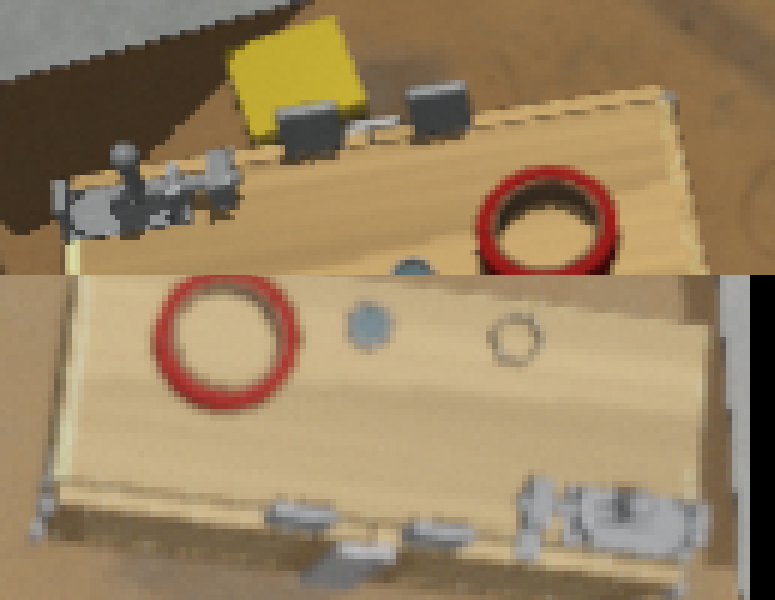

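The zoom shows these features (scene / top full-frame px):

| Feature | Scene | Top |
|---|---|---|
| Latched tab top | (182,226.4) | (368,208) |
| Covered tab top | (207.4,222.6) | (345.5,205) |
| Knob ball | (144.6,235.6) | (399,205) |

The hinge corners are at top (302.5,204) and (408.7,218). Next I'll triangulate these.

```bash
cat > h.py <<'E'
from station import *
import cv2,numpy as np
from scipy.spatial.transform import Rotation as R
def q2m(q): return R.from_quat([q[1],q[2],q[3],q[0]]).as_matrix()
def ray(i,T,uv):
    p=cv2.undistortPoints(np.array([[uv]],float),np.array(i["intrinsics"]),np.array(i["dist"]))[0,0]
    d=T[:3,:3]@np.array([p[0],-p[1],-1.]); return T[:3,3],d/np.linalg.norm(d)
def cam(n,uv): i=camera_info(n); return ray(i,np.array(i["T"]),uv)
def tri(rs):
    A=sum(np.eye(3)-np.outer(d,d) for o,d in rs); b=sum((np.eye(3)-np.outer(d,d))@o for o,d in rs)
    p=np.linalg.solve(A,b); return p,max(np.linalg.norm(np.cross(p-o,d)) for o,d in rs)
def plane(r,z): o,d=r; return o+d*(z-o[2])/d[2]
def wristT(): 
    T=np.eye(4);T[:3,:3]=q2m(get_ee_rot());T[:3,3]=get_tcp_pos();return T@np.array(camera_info("wrist")["tool_from_camera"])
def proj(i,T,P):
    c=np.linalg.inv(T)@np.r_[P,1];c=c[:3]*[1,-1,-1]
    return cv2.projectPoints(c[None],np.zeros(3),np.zeros(3),np.array(i["intrinsics"]),np.array(i["dist"]))[0].ravel()
def quat(jaw):  # tool down, tool x along angle jaw (world)
    m=np.array([[np.cos(jaw),np.sin(jaw),0],[np.sin(jaw),-np.cos(jaw),0],[0,0,-1]]);q=R.from_matrix(m).as_quat();return [q[3],q[0],q[1],q[2]]
E
python3 - <<'E'
from h import *
for n,s,t in [("ltab",(182,226.4),(368,208)),("ctab",(207.4,222.6),(345.5,205)),("ball",(144.6,235.6),(399,205))]:
    p,e=tri([cam("scene",s),cam("top",t)]);print(n,p.round(3),round(e,4))
for n,z,c,t in [("ltabT",.186,"top",(368,208)),("ltabS",.186,"scene",(182,226.4)),("ctabT",.186,"top",(345.5,205)),("ctabS",.186,"scene",(207.4,222.6)),("HL",.152,"top",(302.5,204)),("HLs",.152,"scene",(253.6,224)),("HR",.152,"top",(408.7,218)),("roofBL",.152,"top",(308,161)),("roofBR",.152,"top",(413,175))]:
    print(n,plane(cam(c,t),z).round(3))
m=q2m(get_ee_rot());print(m.round(2), np.array(get_joint_pos()).round(3))
for a in (0,np.pi/2,np.pi,-np.pi/2): print(a,inverse_kinematics([.5,-.15,.45],quat(a)))
E
```

```text
ltab [ 0.575 -0.164  0.188] 0.0019
ctab [ 0.586 -0.096  0.187] 0.0019
ball [ 0.58  -0.262  0.198] 0.0016
ltabT [ 0.575 -0.167  0.186]
ltabS [ 0.574 -0.162  0.186]
ctabT [ 0.586 -0.098  0.186]
ctabS [ 0.586 -0.094  0.186]
HL [0.597 0.031 0.152]
HLs [0.61  0.031 0.152]
HR [ 0.546 -0.303  0.152]
roofBL [0.736 0.009 0.152]
roofBR [ 0.685 -0.328  0.152]
[[ 0.4  -0.92 -0.  ]
 [-0.92 -0.4   0.  ]
 [-0.   -0.   -1.  ]] [-1.18   0.424  1.631 -0.     1.089 -0.019]
0 [-3.14255035e-01  6.55061235e-02  1.50374015e+00 -4.44089210e-16
  1.57234638e+00 -3.14255035e-01]
1.5707963267948966 [-3.14255035e-01  6.55061235e-02  1.50374015e+00 -4.44089210e-16
  1.57234638e+00 -1.88505136e+00]
3.141592653589793 None
-1.5707963267948966 [-3.14255035e-01  6.55061235e-02  1.50374015e+00 -4.44089210e-16
  1.57234638e+00  1.25654129e+00]
```

Heights (0.187, 0.198), tab spacing (69 mm against 70 expected) and hinge positions all agree with the text, and the yaw is about −0.152. I'll rise over the front and take a closer look with the wrist camera.

```bash
cat >> h.py <<'E'
th=-0.152; ex=np.array([np.cos(th),np.sin(th),0]); ey=np.array([-np.sin(th),np.cos(th),0]); Q=quat(np.pi/2+th)
def snap(name):
    T=wristT(); im=read_camera("wrist"); cv2.imwrite(f"pics/{name}.png",im[:,:,::-1]); np.save(f"pics/{name}.npy",T)
E
python3 - <<'E'
from h import *
p=get_tcp_pos(); movel([p[0],p[1],.32],v=.3)
command_gripper(0)
move_pose([.47,-.18,.32],Q); wait(.2); snap("w1")
for P in ([.575,-.164,.186],[.586,-.096,.186],[.58,-.262,.199],[.549,-.298,.152],[.6,.03,.152]): print(proj(camera_info("wrist"),np.load("pics/w1.npy"),np.array(P)).round(1))
print(get_time(),get_tcp_pos())
E
```

```text
[310.3 276.8]
[366.1 277. ]
[231.1 296.8]
[206.1 261.4]
[452.8 261. ]
3.9417 [ 0.46990098 -0.18052361  0.31993415]
```

View pics/w1.png

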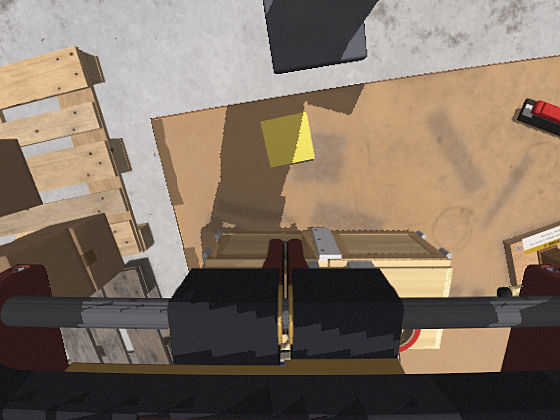

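The gripper hides the roof because image-up points toward the robot. I'll shift the TCP forward so the tabs and knob fall in the clear upper half.

Run:
```python
from h import *
for k,pos in enumerate(([.64,-.20,.33],[.64,-.12,.33])):
    movel(pos,v=.25); wait(.15); snap(f"w{2+k}")
    for P in ([.575,-.164,.186],[.586,-.096,.186],[.58,-.262,.199],[.549,-.298,.152],[.6,.03,.152]): print(proj(camera_info("wrist"),np.load(f"pics/w{2+k}.npy"),np.array(P)).round(1))
ims=[cv2.imread(f"pics/w{k}.png")[60:260,100:500] for k in(2,3)]
cv2.imwrite("pics/z1.png",cv2.resize(np.vstack(ims),None,fx=1.5,fy=1.5,interpolation=cv2.INTER_CUBIC))
print(get_time())
```

```text
[306.9 133.8]
[368.2 134.5]
[219.4 152.6]
[193.7 129.5]
[462.2 130.8]
[237.2 144. ]
[298.4 144.4]
[149.6 163.2]
[131.9 139.4]
[399.4 139.4]
5.6417
```

View pics/z1.png

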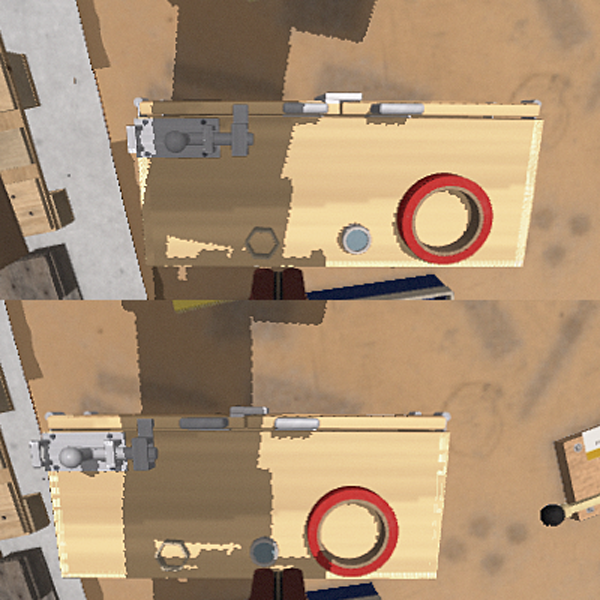

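Matching features in the two wrist views, in full px (w2 / w3):
- **Latched tab:** (303.3,132) / (236.7,142.7)
- **Covered tab:** (368,132) / (298,142.7)
- **Ball:** (218.7,154) / (146.7,164.7)

These sit within 2 px of the prediction. I'll triangulate them and draw the bolt.

Run:
```python
from h import *
i=camera_info("wrist");T2,T3=np.load("pics/w2.npy"),np.load("pics/w3.npy");r={}
for n,a,b,old in [("ltab",(303.3,132),(236.7,142.7),[.575,-.164,.187]),("ctab",(368,132),(298,142.7),[.586,-.096,.187]),("ball",(218.7,154),(146.7,164.7),[.58,-.262,.199]),("HR",(192,128),(133.3,136.7),[.549,-.298,.152]),("HL",(458,128.7),(398,136.7),[.6,.03,.152])]:
    ra,rb=ray(i,T2,a),ray(i,T3,b)
    p,e=tri([ra,rb]); q=(plane(ra,old[2])+plane(rb,old[2]))/2; r[n]=q; print(n,p.round(3),round(e,4),"plane",q.round(4))
    assert np.linalg.norm(q-old)<.012
np.save("pts.npy",r)
b=r["ball"]
go=lambda off,z:[*(b+off*ey)[:2],z]
movel(go(.031,.25),v=.25); movel(go(.031,.183),v=.15)
f0=np.array(get_ft_force())
s=movel(go(-.016,.183),v=.06,until_force=12)
p=np.array(get_tcp_pos());print("stopped",s,"along ey",(p-b)@ey,"force",np.array(get_ft_force())-f0,get_time())
```

```text
ltab [ 0.573 -0.167  0.17 ] 0.0005 plane [ 0.573  -0.1659  0.187 ]
ctab [ 0.584 -0.096  0.187] 0.0004 plane [ 0.5836 -0.0962  0.187 ]
ball [ 0.581 -0.261  0.209] 0.0001 plane [ 0.5812 -0.2644  0.199 ]
HR [ 0.545 -0.306  0.13 ] 0.0004 plane [ 0.5465 -0.2975  0.152 ]
HL [0.598 0.035 0.133] 0.0001 plane [0.5966 0.0267 0.152 ]
stopped False along ey -0.01583147016666214 force [-0.5522126  -0.24577295 -1.84050988] 7.925
```

Run:
```python
from h import *
b=np.load("pts.npy",allow_pickle=True).item()["ball"]
f0=np.array(get_ft_force())
s=movel([*(b-.032*ey)[:2],.183],v=.04,until_force=12)
p=np.array(get_tcp_pos());print("stopped",s,"along ey",(p-b)@ey,"force",np.array(get_ft_force())-f0,get_time())
movel([*(p+.015*ey)[:2],.183],v=.1); movel([*(p+.015*ey)[:2],.25],v=.25)
movel([.66,-.2,.33],v=.25);wait(.1);snap("w4")
cv2.imwrite("pics/z2.png",cv2.resize(cv2.imread("pics/w4.png")[70:230,150:450],None,fx=2,fy=2,interpolation=cv2.INTER_CUBIC)); print(get_time())
```

```text
stopped False along ey -0.03220127551444349 force [-1.47279149 -0.42830719  1.15695401] 8.475
10.05
```

View pics/z2.png

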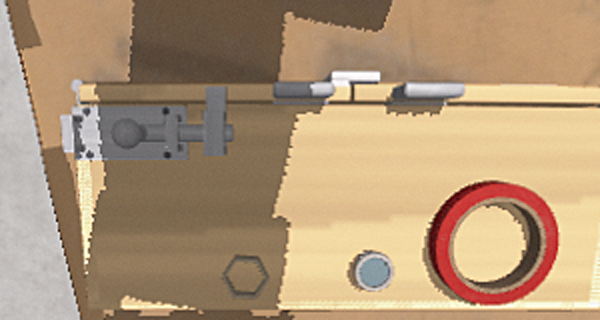

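The picture shows the ball at about full px (213.5,136.5) and the rod still through the eye, so the bolt has barely moved. I need to find out why before going on.

Run:
```python
from h import *
i=camera_info("wrist");T=np.load("pics/w4.npy")
b=plane(ray(i,T,(213.5,136.5)),.199);b0=np.load("pts.npy",allow_pickle=True).item()["ball"]
print(b, "moved ey",(b-b0)@ey,"ex",(b-b0)@ex); print(get_grip_width(),get_tcp_pos(),q2m(get_ee_rot()).round(3))
im=read_camera("scene"); c=im[200:270,120:230]; 
# project tip with shut fingers in wrist img
w=cv2.imread("pics/w4.png"); c=cv2.resize(c[:,:,::-1],None,fx=5,fy=5,interpolation=2)
out=np.zeros((590,560,3),np.uint8);out[:240]=w[150:390];out[240:,:550]=c; cv2.imwrite("pics/z3.png",out)
print(proj(i,T,np.array(get_tcp_pos())))
```

```text
[ 0.58121841 -0.2649713   0.199     ] moved ey -0.0005796194310149536 ex 0.00012121917907206744
0.0027196126703042203 [ 0.65853937 -0.20080835  0.32838607] [[ 0.153  0.988 -0.003]
 [ 0.988 -0.153  0.001]
 [ 0.    -0.003 -1.   ]]
[283.20940699 235.12063157]
```

View pics/z3.png

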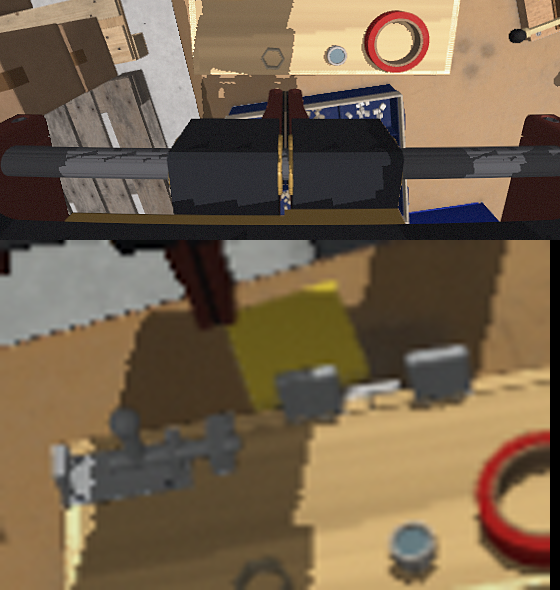

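The fingers seem to have passed the knob without touching it. I'll check where the fingertip really is in both cameras against the reported TCP.

Run:
```python
from h import *
i=camera_info("wrist");T=wristT();t=np.array(get_tcp_pos());m=q2m(get_ee_rot());s=camera_info("scene");u=camera_info("top")
for y in(-.01,0,.01):
  for z in(0,-.02,-.04):
    P=t+m@np.array([0,y,z]);print(y,z,"wrist",proj(i,T,P).round(1),"scene",proj(s,np.array(s["T"]),P).round(1))
im=read_camera("scene"); c=im[185:235,140:190]
c=cv2.resize(c[:,:,::-1],None,fx=8,fy=8,interpolation=0)
w=cv2.imread("pics/w4.png")[225:300,250:320];w=cv2.resize(w,None,fx=5,fy=5,interpolation=0)
out=np.zeros((400,750,3),np.uint8);out[:,:400]=c;out[:375,400:]=w; cv2.imwrite("pics/z4.png",out)
```

```text
-0.01 0 wrist [283.3 220.9] scene [164.6 219.5]
-0.01 -0.02 wrist [283.2 229.8] scene [163.  214.4]
-0.01 -0.04 wrist [283.1 240.8] scene [161.3 209.2]
0 0 wrist [283.4 234.4] scene [164.8 222.9]
0 -0.02 wrist [283.2 244.6] scene [163.2 217.8]
0 -0.04 wrist [283.1 257.1] scene [161.5 212.6]
0.01 0 wrist [283.4 247.7] scene [165.  226.2]
0.01 -0.02 wrist [283.3 259. ] scene [163.4 221.2]
0.01 -0.04 wrist [283.1 272.8] scene [161.7 216. ]
```

View pics/z4.png

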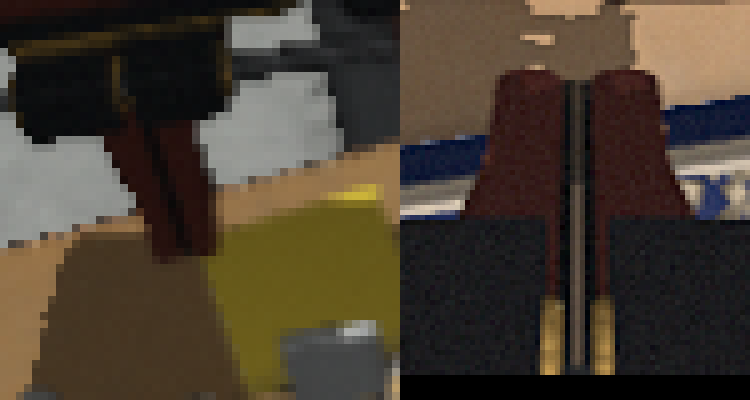

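The shut fingertips appear at wrist row 239 and scene px (163.1,217.2). In both views that puts them about 25–36 mm short of the stated TCP, so they passed over the ball. I'll confirm by gently touching the clear roof behind the latched tab.

Run:
```python
from h import *
l=np.load("pts.npy",allow_pickle=True).item()["ltab"]
a=l+.035*ex
movel([a[0],a[1],.23],v=.25); movel([a[0],a[1],.185],v=.15)
s=movel([a[0],a[1],.112],v=.035,until_force=4)
p=get_tcp_pos();print(s,p,get_ft_force(),get_time()); movel([a[0],a[1],p[2]+.01],v=.1)
```

```text
True [ 0.60754982 -0.1712485   0.11447819] [-1.12866739 -0.88768552  4.5759748 ] 13.05
```

The roof contact came at TCP z=0.1145, so the tips are 37.5 mm behind the stated TCP. I'll apply that offset and push the bolt again.

```bash
echo 'DZ=.0375' >> h.py
python3 - <<'E'
from h import *
b=np.load("pts.npy",allow_pickle=True).item()["ball"]
go=lambda off,z:[*(b+off*ey)[:2],z-DZ]
p=get_tcp_pos(); movel([p[0],p[1],.215-DZ],v=.15)
movel(go(.033,.215),v=.25); movel(go(.033,.183),v=.15)
s=movel(go(-.035,.183),v=.06,until_force=14)
p=np.array(get_tcp_pos());print("stopped",s,"along ey",(p-b)@ey,"force",get_ft_force(),get_time())
q=p+.012*ey; movel(list(q),v=.1); movel([q[0],q[1],.23],v=.25)
movel([.66,-.2,.30],v=.3);wait(.1);snap("w5")
cv2.imwrite("pics/z5.png",cv2.resize(cv2.imread("pics/w5.png")[70:230,150:450],None,fx=2,fy=2,interpolation=cv2.INTER_CUBIC)); print(get_time())
E
```

```text
stopped True along ey -0.016115819101689365 force [1.7735872  7.10474477 5.21328501] 15.4
16.8667
```

View pics/z5.png

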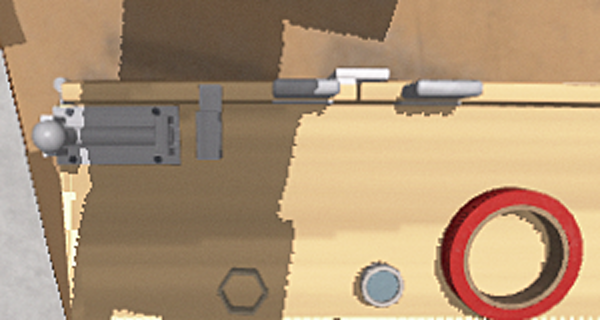

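The ball has moved left to crop (46,134) and the rod is fully out of the eye, with the push ending on a firm stop. Next I'll swing the right-hand leaf along its arc.

```bash
cat >> h.py <<'E'
def swing(tab,r,sg,gap,phi_end=1.66,z=.168,N=9):
    H=tab-sg*r*ey-.005*ex
    def pt(phi,extra=0):
        d=sg*np.cos(phi)*ey-np.sin(phi)*ex; n=np.cos(phi)*ex+sg*np.sin(phi)*ey
        s=.0115*abs(n@ey)+.010*abs(n@ex)
        p=H+r*d+(.009+s+extra)*n; p[2]=z-DZ; return p
    phis=np.linspace(0,phi_end,N+1)
    for f in phis: assert inverse_kinematics(list(pt(f)),Q) is not None
    a=pt(0,gap); movel([a[0],a[1],.25-DZ],v=.3); movel(list(a),v=.15)
    for f in phis[0:]:
        if movel(list(pt(f)),v=.1,until_force=25): print("FORCE stop",f,get_ft_force()); return
    print("end",get_tcp_pos(),get_ft_force(),get_time())
    b=pt(phi_end,.02); movel(list(b),v=.15); movel([b[0],b[1],.25],v=.3)
E
python3 - <<'E'
from h import *
l=np.load("pts.npy",allow_pickle=True).item()["ltab"]
swing(l,.137,1,.012); p=get_tcp_pos(); 
movel([.66,-.05,.27],v=.35); cv2.imwrite("pics/t1.png",cv2.resize(read_camera("top")[140:280,280:430,::-1],None,fx=4,fy=4,interpolation=2)); print(get_time())
E
```

```text
end [ 0.41184552 -0.27080905  0.13044323] [ 0.23569215 -0.32051532 -0.22166087] 21.975
23.9167
```

View pics/t1.png

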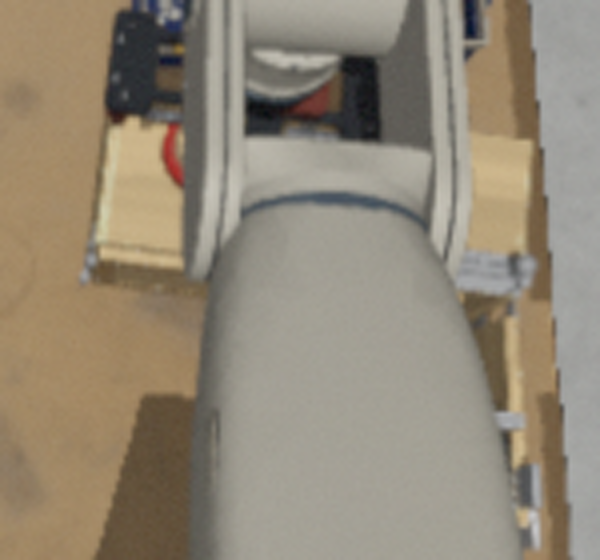

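The right leaf stands out from about crop (505,310) to (530,540), close to a right angle. The left front edge at (80–200, 270) is still shut. Left leaf next.

Run:
```python
from h import *
c=np.load("pts.npy",allow_pickle=True).item()["ctab"]
swing(c,.127,-1,.007)
movel([.5,-.13,.40],v=.3); move_pose([.3,-.5,.35],Q)
a=read_camera("top")[130:270,280:430,::-1]; b=read_camera("scene")[170:310,110:290,::-1]
a=cv2.resize(a,None,fx=4,fy=4,interpolation=2)[:, :]; b=cv2.resize(b,None,fx=4,fy=4,interpolation=2)
cv2.imwrite("pics/t2.png",a); cv2.imwrite("pics/s2.png",b); print(get_time())
```

```text
end [0.46952347 0.03968786 0.13048886] [ 0.7084644  -0.17045026 -0.17264399] 28.8
32.1583
```

View pics/t2.png

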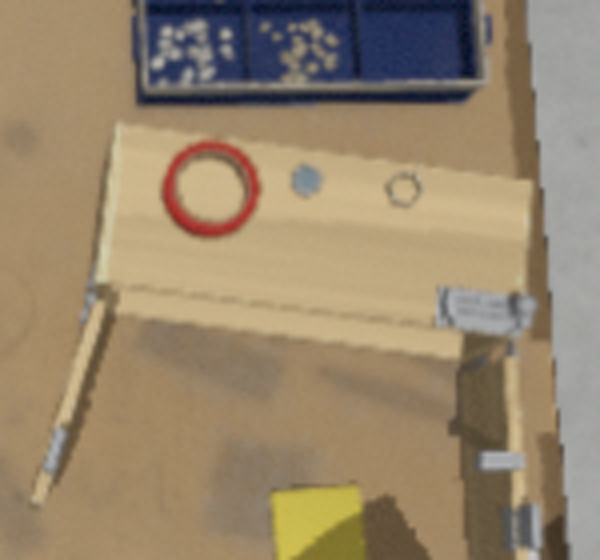

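Both leaves stand open, and the tape, aerator and hexframe haven't moved. I'll work out the leaf angles from this picture, using leaf-top points at left (104,296)→(39,500) and right (511,352)→(519,475).

Run:
```python
from h import *
f=lambda u,v:plane(cam("top",(280+u/4,130+v/4)),.15)
for n,a,b,sg in(("L",(104,296),(39,500),-1),("R",(511,352),(519,475),1)):
    d=f(*b)-f(*a); print(n,np.arctan2(-d@ex,sg*d@ey).round(3),np.linalg.norm(d).round(3))
```

```text
L 1.755 0.167
R 1.719 0.097
```

View pics/s2.png

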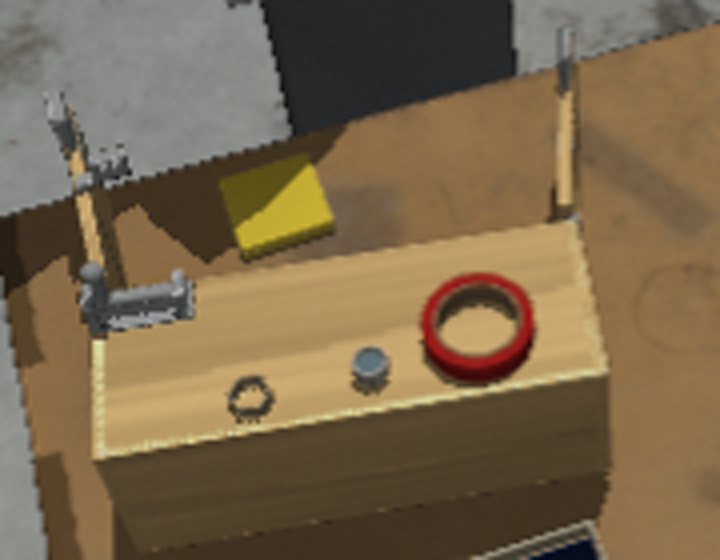

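The scene view agrees: both leaves are wide open, the bolt is back, and the roof items and notepad are in place. The arm is clear, so I'm handing the job in.

```bash
python3 -c "
from station import *
job_done();print(get_time())"
```

```text
the job is handed in; nothing more can be done
the job is handed in; nothing more can be done
```

The cupboard is open and the job was handed in at about 32 s of the 54 s allowed. I drew the bolt to its stop with both doors shut, swung the right-hand door open while the left stayed shut, then swung the left door open.

**What the last checks showed**
- **Doors:** in the last top view I measured the left at about 1.75 rad and the right at about 1.72 rad, both past a right angle. That is a little more than the 1.66 rad I aimed for, and reading the edges by eye leaves a few hundredths of uncertainty.
- **Bolt:** the push ended on a firm stop, and the rod was seen clear of the keeper eye.
- **Other things:** the tape, aerator, hexframe and notepad looked unmoved. I could not see the items inside the cupboard, and I did not check the stapler and labels again at the end. The arm did not go near any of them.
- **Forces:** neither door swing set off its 25 N force stop.

**What went wrong or disagreed**
- **Missed bolt push:** the first push passed over the knob without touching it. The fingertips are really about 37 mm behind the stated tool point. I saw this in two cameras, confirmed it with a light touch on the roof (about 4.6 N), and corrected for it.
- **Height measurements:** heights from the two wrist views were off by up to 22 mm because the views were close together. I used the heights from the scene and top cameras instead, which matched the text.

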